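Hand over the ball grinder from its drawer

ROBOT

A 6-joint arm with a two-finger parallel gripper is mounted at the origin on a cart in front of the work surface, level with it; the furniture and walls round the work are solid. World frame = base frame: x ahead of the robot, y to its left, z up, the work surface at z = 0. Lengths are in m, angles in degrees, forces in N, time in s.
With the tool pointing down it reaches from about 0.375 to 0.9 m from the base axis. Payload 3.1 kg.
Tool frame: the origin (TCP) lies midway between the tips of the shut fingers; the grasp point (between the pads) lies 19 mm behind it (bot.hold_point_z is the distance from the TCP to the grasp point, in m); z points along the fingers, y is the line along which they close (so a half turn about z gives the same grasp; the last joint's range is limited). The gripper opens to 87 mm and grips with 3 to 60 N. Pads are 19 mm wide; open, the fingers measure 117 mm over their backs; the gripper's body (75 mm by 190 mm) begins 51 mm behind the grasp point.
Start: joints at [-82.993, 30.224, 82.088, -0, 67.689, -10.227], TCP at [0.185, -0.597, 0.223] pointing down, gripper open.
Joint ranges: [-176.69, 176.69], [-43.24, 126.21], [12.49, 139.97], [-82, 262], [0, 151.66], [-163.58, 163.58]. Speed limits (degrees/s): [159.86, 159.86, 180, 180, 180, 180].

INTERFACE

Orientations are given as a 3x3 rotation matrix whose columns are the frame's x, y, z axes.
In Python, from rig import read_state, optics, order, bot gives the robot as it stands.
- The arm moves only by the tool drive_tool, never from a script. Its argument "steps" is a list of rows, each a list of 7 numbers: the finger opening in mm, from 0 to 87, then the shift along the tool's x, y, z normalised to -1 to 1, where 1 is 0.12 m, then the turn, a rotation vector about the tool's x, y, z normalised to -1 to 1, where 1 is 1.5 rad. In form: [[jaw, tx, ty, tz, ax, ay, az], ...]. A call has 1 to 8 rows; each row is the pose to reach, as a shift and turn from the pose commanded when the call began, along the tool's axes at that moment; what a row does not reach only later rows make up. A row lasts 1/10 s, in which the tool goes at most 50 mm and 8.59 degrees, less where a joint would pass 70% of its speed; a pose out of reach is approached as far as the arm can. A call with a number of a shift or a turn outside -1 to 1 is refused whole. A call with a gripper value outside its range is refused whole. The fingers move at their own pace and stop on an object; the grip force is fixed at half the most. Time passes only in rows, so rows that repeat a pose let the fingers close. It gives the time, the measured TCP pose, the force, the opening and the grip force at its end, in the units of the state.
- read_state(): the state, without advancing time (a new reading comes with each control period).
- optics.capture(name): name is "scene" or "top"; returns a dict with "color" (400x640x3 uint8, blue, green, red), "range_z" (400x640 float32, m along the optical axis (not along the pixel's ray), 0 where there is no reading), "fx", "fy", "cx", "cy" (pixels), "rvec" (rotation vector, rad) and "tvec" (3), from world to camera coordinates, as OpenCV has them. Camera axes: x right, y down, z forward; pixel columns grow to the right and rows downward; lengths in m; the calibration is good to about 2 mm. A picture is of the moment at which its call begins.
- order.hand_in(): hands the job in; it is judged then, once.
The state is a dict: "time_s": time; "joint_positions": joint angles; "qvel": joint speeds; "tau": joint torques, N m; "position": TCP position; "tcp_rot": TCP orientation; "force": force on the tool from outside, world axes, zero at the start; "moment": the same for the moment, N m; "opening": opening from 0.0 (shut) to 1.0 (fully open); "grasp_force": force on a finger pad.
Only numpy, scipy, OpenCV 4.12 (cv2) and the standard library are available. Lean on these libraries where they do the work, as an engineer would, in place of code of your own. Each camera call takes 0.05 s, during which the arm holds its last target. There are 200 camera calls.

TASK

The cook at the hob on the right is waiting for the cast-iron ball grinder kept in the small wooden drawer unit: pull the drawer fully open by its bar handle and lift the dish straight up out of it by the near ear, with the marble ball lying loose in the middle. Then turn the dish a quarter turn, clockwise seen from above, so that its free far ear points squarely to the right at the hob, and finish while holding it there for the cook to take: level, in the air a good hand's breadth (10 cm or more) above the worktop, with the free ear short of the hob's left edge but within 20 cm of it. Do not touch the ball or let it roll away from the middle of the dish, and leave the things beside the drawer unit where they stand.

Things in the scene. Friction and masses are not known exactly. Their poses are not given: they have to be found in the camera images.
- unit: Fixed countertop drawer unit of light wood, 195 deep (its x) x 172 wide (its y) x 92 high. Origin: centre of the underside, on the worktop; +x points to its back, its front faces the robot, turned by up to 0.25 rad. One drawer fills the front.
- drawer (a joint): Slide of the drawer, m: 0 shut, 0.175 fully out (stop); moves along the unit's -x against 2 N friction and light damping. The drawer box is 172 long x 138 wide inside, its floor 21 mm and its wall tops 56 mm above the worktop; the front panel is 14 thick and reaches 89 mm above the worktop.
- drawer_handle (a point): Middle of the steel bar handle: bar 11 mm in diameter, 111 long, along the unit's y, 66 mm above the worktop, its axis 35 mm in front of the front panel. It moves with the drawer. The posts are 85 mm apart; a finger fits between bar and panel (29 mm).
- grinder: Loose round dish of the ball grinder, dark cast iron, 108 across, rim 28 high, on a foot ring 68 across; 0.24 to 0.36 kg. Two like upright ears at x = -62 (near) and +62 (far, free for the cook) make it 132 long. Origin: centre of the underside, z up. Lies on the drawer's floor, +x to the unit's back within 0.04 rad. With the drawer fully out it is clear of the unit's top.
- near_ear (a point): Grip point on the upright ear on the dish's -x side, nearer the robot at the start: a plate 8 thick (dish x) x 36 wide (dish y), inner face 58 mm from the dish's centre, rising 20 over the rim. The point is 40 mm above the underside; the ear's top is 9 mm higher. Pinch it from above across its 8 mm, one finger inside the dish's rim, tips no lower than 9 mm below the point. Grip 60 N or more.
- ball_center (a point): Centre of the loose marble ball, 34 in diameter, 0.04 to 0.07 kg, which lies in the hollow of the dish; at rest in the middle its centre is 27 mm above the dish's underside. It rolls up the side if the dish is tipped or jerked.
- ball: The same ball; its origin is not its centre and its axes turn as it rolls: use ball_center.
- hob_edge (a point): Fixed point on the left edge of the hob, at the height of the worktop, y = -0.37; its axes are those of the room (x ahead of the robot, y to its left). The hob lies beyond it to the right (-y).
- pepper_mill: Bystander, black-topped pepper mill 49 x 49 x 153 high, standing to the left of the drawer unit. Origin: centre of its underside.
- spice_jar: Bystander, red-capped spice jar 45 x 45 x 106 high, standing to the right of the drawer unit. Origin: centre of its underside.
- tin: Bystander, food tin 57 x 57 x 72 high, standing to the right of the spice jar. Origin: centre of its underside.

How it is judged:
By the outcome, as a careful person would: the job done as asked, in the order asked, and still so for the second after the job is handed in, while the arm keeps its last pose, push and grip.
It also fails if it takes over 64 s, if anything falls off the work surface, if the arm or the gripper's body presses on something with over 40 N, if the wrist force passes 120 N, or if a joint passes its speed limit or range.

## Working session

There is one attempt and no reset: what is moved stays moved. The work goes in short steps, Python scripts to look and compute and a tool call to move; the robot and the scene stay as the last step left them, time stands still between calls to the robot, and variables do not carry over. Pictures are saved under pics/ and viewed, at most 10 in all, crops included, and the job is handed in when it is done.

Besides the shell and the picture viewer there is one more tool, called after ">>>" as a command line: name --pt "numbers of a row" for each row, then --argument value for the rest. drive_tool: Moves the arm, as the interface text tells. Scaled input: -1 to 1 covers 0.12 m each way for a shift and 1.5 rad each way for a turn. Its arguments: {"type":"object","properties":{"steps":{"type":"array"}},"required":["steps"]}

```bash
ls; mkdir -p pics; cat > h.py <<'E'
import numpy as np, cv2
from rig import read_state, optics, order, bot
def cap(n):
    c=optics.capture(n); R=cv2.Rodrigues(np.array(c["rvec"],float))[0]; t=np.array(c["tvec"],float).ravel()
    return c,R,t
def cloud(c,R,t):
    z=c["range_z"]; v,u=np.mgrid[:z.shape[0],:z.shape[1]]
    P=np.dstack([(u-c["cx"])/c["fx"]*z,(v-c["cy"])/c["fy"]*z,z])
    W=(P-t)@R; W[z<=0]=np.nan
    return W
E
python3 - <<'E'
from h import *
for n in("scene","top"):
    c,R,t=cap(n); cv2.imwrite(f"pics/{n}0.png",c["color"]); print(n,c["fx"],c["cx"],c["cy"],(-R.T@t).round(3),R.round(3).tolist(),(c["range_z"]>0).mean())
    np.save(f"{n}0.npy",cloud(c,R,t))
s=read_state(); print(s, bot.hold_point_z)
E
```

```text
pics
scene 449.98788763716 316.09259797518587 208.51074586649403 [0.102 0.526 1.014] [[-0.712, -0.702, 0.0], [-0.556, 0.564, -0.61], [0.428, -0.435, -0.792]] 0.99594921875
top 367.31917404713676 315.27425768536136 201.83358905967256 [ 0.513 -0.013  1.134] [[-0.004, -1.0, -0.017], [-0.992, 0.006, -0.126], [0.126, 0.016, -0.992]] 0.99586328125
{'time_s': 0.1, 'joint_positions': array([-8.29926743e+01,  3.02719837e+01,  8.21493133e+01, -6.73503870e-05,
        6.76907184e+01, -1.02272555e+01]), 'qvel': array([-0.07471539, -0.04254172, -0.18861328, -0.04827139,  0.13430024,
       -0.01198422]), 'tau': array([-6.11711539e-05, -4.40984130e+01, -1.77150875e+01,  6.35481323e-02,
        5.33985137e-02, -4.27766690e-05]), 'position': array([ 0.18512342, -0.59625595,  0.22168577]), 'tcp_rot': array([[ 9.55099621e-01,  2.96284757e-01, -2.39586382e-04],
       [ 2.96284652e-01, -9.55097712e-01,  1.94029991e-03],
       [ 3.46052882e-04, -1.92416547e-03, -9.99998089e-01]]), 'force': array([ 0.41647604,  0.57301301, -1.02959958]), 'moment': array([0.02972439, 0.00506955, 0.0252688 ]), 'grasp_force': 0.0, 'opening': 1.0000880794528473} 0.0187
```

View pics/scene0.png

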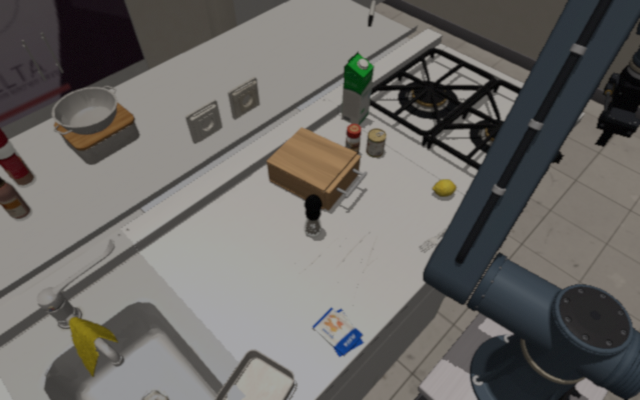

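View pics/top0.png

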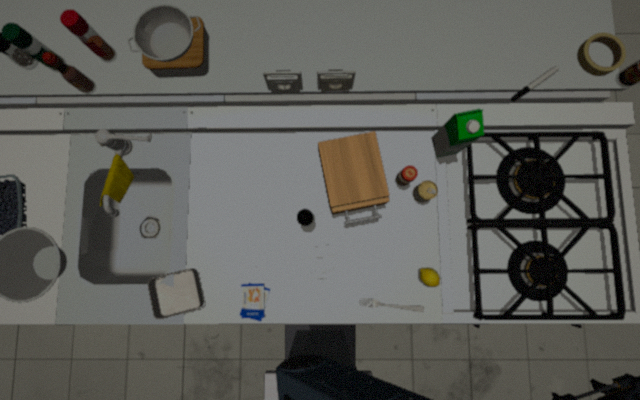

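The unit stands at about (353,172) in the top view with its handle at (361,214). The mill is at (305,217), the jar at (407,175), the tin at (426,190) and a lemon at (429,277). The hob's left edge is near column 440–468.

```bash
python3 - <<'E'
from h import *
T=np.load("top0.npy");S=np.load("scene0.npy")
def box(W,sl,zl,zh):
    P=W[sl].reshape(-1,3);P=P[(P[:,2]>zl)&(P[:,2]<zh)]
    r=cv2.minAreaRect(P[:,:2].astype(np.float32)*1000);return len(P),np.median(P[:,2]).round(4),r,cv2.boxPoints(r).round(0).tolist()
print("worktop z",np.nanmedian(T[250:300,340:400,2]),np.nanmedian(S[200:260,340:360,2]))
print("unit top",box(T,np.s_[125:212,312:395],.08,.1))
print("unit scene",box(S,np.s_[125:210,262:362],.08,.1))
h=T[205:225,335:392];m=(h[...,2]>.045)&(h[...,2]<.08)
print("handle T",m.sum());print(h[m].round(3)[::5].tolist())
h=S[165:210,335:372];m=(h[...,2]>.055)&(h[...,2]<.078)
print("handle S",m.sum());print(h[m].round(3)[::4].tolist())
for n,sl in dict(mill=np.s_[205:230,293:318],jar=np.s_[163:187,397:417],tin=np.s_[178:203,414:440]).items():print(n,box(T,sl,.03,.2)[:3])
print(T[230,440:470:3].round(3).tolist())
E
```

```text
worktop z 0.0005628130217151605 -0.0004678757721083846
unit top (4234, np.float64(0.0925), ((736.6112670898438, -106.90898132324219), (211.74203491210938, 172.79019165039062), 10.756686210632324), [[616.0, -42.0], [649.0, -212.0], [857.0, -172.0], [824.0, -2.0]])
unit scene (3496, np.float64(0.091), ((732.8131103515625, -109.1405029296875), (220.79486083984375, 311.9040832519531), 14.360732078552246), [[587.0, 15.0], [665.0, -288.0], [878.0, -233.0], [801.0, 69.0]])
handle T 238
[[0.64, -0.065, 0.056], [0.639, -0.158, 0.065], [0.638, -0.172, 0.071], [0.635, -0.139, 0.075], [0.635, -0.169, 0.068], [0.634, -0.132, 0.058], [0.629, -0.107, 0.077], [0.63, -0.166, 0.068], [0.628, -0.1, 0.062], [0.624, -0.078, 0.074], [0.624, -0.171, 0.07], [0.622, -0.07, 0.058], [0.621, -0.087, 0.069], [0.619, -0.056, 0.06], [0.618, -0.168, 0.071], [0.616, -0.09, 0.068], [0.612, -0.087, 0.073], [0.612, -0.18, 0.066], [0.609, -0.163, 0.069], [0.609, -0.177, 0.069], [0.607, -0.087, 0.069], [0.606, -0.156, 0.071], [0.606, -0.17, 0.075], [0.606, -0.185, 0.074], [0.603, -0.139, 0.07], [0.603, -0.154, 0.071], [0
[... 2145 characters left out ...]
, 0.072], [0.584, -0.079, 0.072], [0.584, -0.08, 0.066]]
mill (242, np.float64(0.1414), ((599.5059814453125, 31.983867645263672), (45.058013916015625, 43.8423957824707), 89.15636444091797))
jar (295, np.float64(0.1053), ((726.58349609375, -261.4804382324219), (40.94984817504883, 44.166934967041016), 88.57504272460938))
tin (373, np.float64(0.0693), ((682.8662719726562, -313.21044921875), (57.13913345336914, 74.43544006347656), 0.5050917863845825))
[[0.568, -0.377, -0.003], [0.568, -0.385, 0.002], [0.568, -0.395, -0.001], [0.568, -0.402, 0.003], [0.569, -0.418, -0.015], [0.569, -0.428, -0.017], [0.569, -0.437, -0.016], [0.568, -0.445, -0.014], [0.569, -0.455, -0.016], [0.568, -0.464, -0.015]]
```

>>> drive_tool --pt "26 0.3 -0.18 0 0 0 -0.1" --pt "26 0.7 -0.42 0 0 0 -0.2" --pt "26 1 -0.6 0 0 0 -0.3" --pt "26 1 -0.6 0 0 0 -0.4" --pt "26 1 -0.6 0 0 0 -0.5" --pt "26 1 -0.6 0 0 0 -0.6" --pt "26 1 -0.6 0 0 0 -0.7" --pt "26 1 -0.6 0 0 0 -0.78"

```text
time_s: 0.9
position: [0.2785, -0.4921, 0.2221]
tcp_rot: [[0.094, 0.996, -0.0], [0.996, -0.094, 0.001], [0.001, -0.0, -1.0]]
force: [-0.8, -0.9, -0.4]
opening: 0.36
grasp_force: 0.0
```

```bash
cat >> h.py <<'E'
def plan(p,yaw):
    """normalised row from here to TCP p, tool down, tool y at yaw deg"""
    from scipy.spatial.transform import Rotation as Ro
    s=read_state();R=np.array(s["tcp_rot"]);a=np.deg2rad(yaw)
    y=np.array([np.cos(a),np.sin(a),0]);z=np.array([0,0,-1.]);D=np.c_[np.cross(y,z),y,z]
    print("t",round(s["time_s"],2),"pos",s["position"].round(4),"q",s["joint_positions"].round(1),"F",s["force"].round(1),"open",round(s["opening"]*87,1),"grip",round(s["grasp_force"],1))
    print("row",(R.T@(np.array(p)-s["position"])/.12).round(3),(Ro.from_matrix(R.T@D).as_rotvec()/1.5).round(3))
E
python3 -c "
from h import *
plan([.596,-.134,.17],10.8)"
```

```text
t 0.9 pos [ 0.2785 -0.4921  0.2221] q [-71.8  25.7  90.8   0.   63.6 -66.4] F [-0.8 -0.9 -0.4] open 31.3 grip 0.0
row [3.22  2.353 0.437] [-0.    -0.001 -0.189]
```

>>> drive_tool --pt "26 0.3 0.24 0 0 0 0" --pt "26 0.65 0.5 0 0 0 0" --pt "26 1 0.78 0 0 0 0"

```text
time_s: 1.2
position: [0.3797, -0.3857, 0.2221]
tcp_rot: [[0.102, 0.995, -0.0], [0.995, -0.102, 0.001], [0.001, -0.001, -1.0]]
force: [0.6, -0.3, 0.1]
opening: 0.298
grasp_force: 0.0
```

>>> drive_tool --pt "26 0.35 0.27 0 0 0 0" --pt "26 0.7 0.53 0 0 0 0" --pt "26 1 0.78 0 0 0 0"

```text
time_s: 1.5
position: [0.4836, -0.2764, 0.2222]
tcp_rot: [[0.1, 0.995, -0.001], [0.995, -0.1, 0.001], [0.001, -0.001, -1.0]]
force: [0.9, -0.8, -0.2]
opening: 0.301
grasp_force: 0.0
```

>>> drive_tool --pt "26 0.35 0.27 0 0 0 -0.07" --pt "26 0.7 0.53 0 0 0 -0.14" --pt "26 1 0.78 0 0 0 -0.19" --pt "26 1 0.78 0 0 0 -0.19" --pt "26 1 0.78 0 0 0 -0.19"

```text
time_s: 2.0
position: [0.5882, -0.167, 0.2219]
tcp_rot: [[-0.187, 0.982, -0.001], [0.982, 0.187, 0.0], [0.0, -0.001, -1.0]]
force: [0.6, -0.7, -0.1]
opening: 0.294
grasp_force: 0.0
```

```bash
python3 -c "
from h import *
plan([.596,-.134,.17],10.8)
plan([.596,-.134,.05],10.8)"
```

```text
t 2.0 pos [ 0.5882 -0.167   0.2219] q [-26.3  29.2  84.1  -0.   66.7 -37. ] F [ 0.6 -0.7 -0.1] open 25.6 grip 0.0
row [0.258 0.116 0.432] [-0.001 -0.    -0.001]
t 2.0 pos [ 0.5882 -0.167   0.2219] q [-26.3  29.2  84.1  -0.   66.7 -37. ] F [ 0.6 -0.7 -0.1] open 25.6 grip 0.0
row [0.257 0.118 1.432] [-0.001 -0.    -0.001]
```

>>> drive_tool --pt "26 0.26 0.117 0.2 0 0 0" --pt "26 0.26 0.117 0.5 0 0 0" --pt "26 0.26 0.117 0.8 0 0 0" --pt "26 0.26 0.117 0.92 0 0 0" --pt "26 0.26 0.117 0.92 0 0 0"

```text
time_s: 2.5
position: [0.5936, -0.1358, 0.1099]
tcp_rot: [[-0.182, 0.983, -0.006], [0.983, 0.182, 0.002], [0.003, -0.005, -1.0]]
force: [-0.8, -0.6, -0.0]
opening: 0.3
grasp_force: 0.0
```

```bash
python3 -c "
from h import *
plan([.596,-.134,.05],10.8)
c,R,t=cap('scene');a=c['color'][140:230,270:400];cv2.imwrite('pics/s1.png',cv2.resize(a,None,fx=4,fy=4,interpolation=2))"
```

```text
t 2.5 pos [ 0.5936 -0.1358  0.1099] q [-23.4  37.3  89.7  -0.   53.4 -33.8] F [-0.8 -0.6 -0. ] open 26.1 grip 0.0
row [0.009 0.025 0.499] [-0.003 -0.002 -0.004]
```

View pics/s1.png

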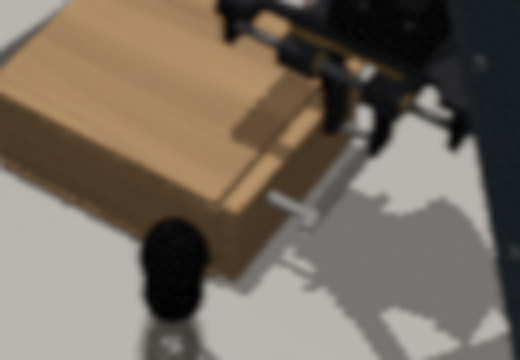

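The fingers, at crop (335,120) and (375,145), straddle the bar. I'll descend and grip it.

>>> drive_tool --pt "26 0.01 0.025 0.2 0 0 0" --pt "26 0.01 0.025 0.4 0 0 0" --pt "26 0.01 0.025 0.48 0 0 0" --pt "26 0.01 0.025 0.48 0 0 0" --pt "0 0.01 0.025 0.48 0 0 0" --pt "0 0.01 0.025 0.48 0 0 0" --pt "0 0.01 0.025 0.48 0 0 0" --pt "0 0.01 0.025 0.48 0 0 0"

```text
time_s: 3.35
position: [0.5989, -0.1339, 0.0559]
tcp_rot: [[-0.185, 0.983, 0.001], [0.983, 0.185, -0.001], [-0.001, 0.0, -1.0]]
force: [-2.3, -1.6, 5.8]
opening: 0.114
grasp_force: 30.0
```

```bash
python3 -c "
from h import *
plan([.596,-.134,.05],10.8)"
```

```text
t 3.35 pos [ 0.5989 -0.1339  0.0559] q [-23.   42.   90.8  -0.1  47.1 -33.6] F [-2.3 -1.6  5.8] open 9.9 grip 30.0
row [ 0.004 -0.024  0.049] [ 0.     0.001 -0.002]
```

>>> drive_tool --pt "0 0 -0.02 0 0 0 0" --pt "0 0 -0.06 0 0 0 0" --pt "0 0 -0.12 0 0 0 0" --pt "0 0 -0.19 0 0 0 0" --pt "0 0 -0.26 0 0 0 0" --pt "0 0 -0.33 0 0 0 0" --pt "0 0 -0.4 0 0 0 0" --pt "0 0 -0.47 0 0 0 0"

```text
time_s: 4.15
position: [0.5449, -0.1442, 0.0558]
tcp_rot: [[-0.184, 0.983, 0.005], [0.983, 0.184, -0.001], [-0.002, 0.004, -1.0]]
force: [2.2, 1.8, 7.1]
opening: 0.112
grasp_force: 30.0
```

>>> drive_tool --pt "0 0 -0.07 0 0 0 0" --pt "0 0 -0.14 0 0 0 0" --pt "0 0 -0.21 0 0 0 0" --pt "0 0 -0.28 0 0 0 0" --pt "0 0 -0.35 0 0 0 0" --pt "0 0 -0.42 0 0 0 0" --pt "0 0 -0.49 0 0 0 0" --pt "0 0 -0.56 0 0 0 0"

```text
time_s: 4.95
position: [0.4787, -0.1567, 0.0558]
tcp_rot: [[-0.184, 0.983, 0.004], [0.983, 0.184, -0.002], [-0.003, 0.004, -1.0]]
force: [2.5, 1.7, 8.7]
opening: 0.111
grasp_force: 30.0
```

```bash
python3 -c "
from h import *
plan([.5989-.982*.175,-.1339-.187*.175,.056],10.8)"
```

```text
t 4.95 pos [ 0.4787 -0.1567  0.0558] q [-3.090e+01  3.680e+01  1.072e+02  1.000e-01  3.570e+01 -4.150e+01] F [2.5 1.7 8.7] open 9.6 grip 30.0
row [-0.002 -0.438 -0.003] [ 0.003  0.002 -0.003]
```

>>> drive_tool --pt "0 0 -0.07 0 0 0 0" --pt "0 0 -0.14 0 0 0 0" --pt "0 0 -0.2 0 0 0 0" --pt "0 0 -0.26 0 0 0 0" --pt "0 0 -0.31 0 0 0 0" --pt "0 0 -0.35 0 0 0 0" --pt "0 0 -0.38 0 0 0 0" --pt "0 0 -0.4 0 0 0 0"

```text
time_s: 5.75
position: [0.4313, -0.1657, 0.0558]
tcp_rot: [[-0.184, 0.983, 0.004], [0.983, 0.184, -0.002], [-0.003, 0.003, -1.0]]
force: [2.3, 1.7, 10.9]
opening: 0.111
grasp_force: 30.0
```

>>> drive_tool --pt "0 0 -0.02 0 0 0 0" --pt "0 0 -0.04 0 0 0 0" --pt "0 0 -0.05 0 0 0 0" --pt "0 0 -0.06 0 0 0 0" --pt "0 0 -0.06 0 0 0 0"

```text
time_s: 6.25
position: [0.4268, -0.1667, 0.0558]
tcp_rot: [[-0.181, 0.983, 0.009], [0.983, 0.181, -0.002], [-0.004, 0.008, -1.0]]
force: [9.4, 7.8, 8.2]
opening: 0.114
grasp_force: 30.0
```

>>> drive_tool --pt "26 0 0.03 0 0 0 0" --pt "26 0 0.03 0 0 0 0" --pt "26 0 0.03 0 0 0 0" --pt "26 0 0.03 0 0 0 0" --pt "26 0 0.03 -0.3 0 0 0" --pt "26 0 0.03 -0.6 0 0 0" --pt "26 0 0.03 -1 0 0 0"

```text
time_s: 6.95
position: [0.4248, -0.1648, 0.1742]
tcp_rot: [[-0.183, 0.983, -0.005], [0.983, 0.183, 0.003], [0.004, -0.004, -1.0]]
force: [0.3, 0.0, 0.4]
opening: 0.299
grasp_force: 0.0
```

>>> drive_tool --pt "40 -0.4 0 -0.3 0 0 0" --pt "40 -0.8 0 -0.4 0 0 0" --pt "40 -1 0 -0.4 0 0 0" --pt "40 -1 0 -0.4 0 0 0"

```text
time_s: 7.35
position: [0.45, -0.2888, 0.2236]
tcp_rot: [[-0.18, 0.984, 0.004], [0.984, 0.18, -0.005], [-0.006, 0.003, -1.0]]
force: [0.1, 0.0, -0.7]
opening: 0.451
grasp_force: 0.0
```

```bash
python3 -c "
from h import *
plan([.49,-.155,.15],10.8)
o=[]
for n,sl in(('scene',np.s_[120:270,270:420]),('top',np.s_[130:280,290:440])):
    c,R,t=cap(n);np.save(n+'1.npy',cloud(c,R,t));np.save(n+'c1.npy',c['color']);o.append(cv2.resize(c['color'][sl],(390,390),interpolation=2))
cv2.imwrite('pics/p2.png',np.hstack(o))"
```

```text
t 7.35 pos [ 0.45   -0.2888  0.2236] q [-44.6  23.1  95.2  -0.1  61.3 -55. ] F [ 0.1  0.  -0.7] open 39.2 grip 0.0
row [1.04  0.527 0.609] [ 0.002  0.004 -0.005]
```

View pics/p2.png

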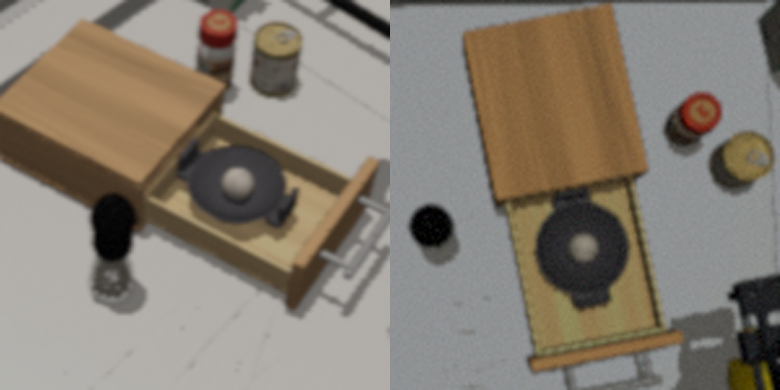

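The drawer is fully open and the dish is in view. In full-image pixels its centre is at about (364,225) in the top view, and the near ear is at (366,244) in the top view and (379,200) in the scene view. The ball is in the middle.

```bash
cat > m.py <<'E'
from h import *
ux=np.array([.9824,.187]);uy=np.array([-.187,.9824])
for n,win in(("top",np.s_[195:260,335:395]),("scene",np.s_[170:212,335:392])):
    W=np.load(n+"1.npy")[win];C=np.load(n+"c1.npy")[win]
    g=C.max(2);m=(g<75)&(W[...,2]>.025)&(W[...,2]<.09)
    k,l,st,_=cv2.connectedComponentsWithStats(m.astype(np.uint8));m=l==1+st[1:,4].argmax()
    P=W[m];a=P[:,:2]@ux;b=P[:,:2]@uy
    print(n,len(P),"u",np.percentile(a,[0,1,99,100]).round(3),"v",np.percentile(b,[0,1,99,100]).round(3))
    (c,r)=cv2.minEnclosingCircle((P[:,:2]*1000).astype(np.float32));print(" circ",c,r)
    core=np.abs(a-a.mean())<.05
    print(" v mid",(b[core].min()+b[core].max())/2, "zmax",P[:,2].max())
    e=(a<np.percentile(a,1)+.012);print(" near ear n",e.sum(),"mean",P[e].mean(0).round(4),"u",a[e].mean().round(4),"v",b[e].mean().round(4),"z",np.sort(P[e][:,2]).round(3)[::5])
    hi=P[:,2]>.062
    for s in(a<a.mean(),a>a.mean()):
        q=hi&s
        if q.sum():print(" hi",q.sum(),P[q].mean(0).round(4),"u",a[q].mean().round(4),a[q].min().round(4),a[q].max().round(4),"v",b[q].mean().round(4),b[q].min().round(4),b[q].max().round(4))
    y=~m&(g>120)&(W[...,2]>.035)&(W[...,2]<.075)&(C[...,0].astype(int)-C[...,2]<40)
    Q=W[(np.abs(W[...,:2]@ux-a.mean())<.06)&(np.abs(W[...,:2]@uy-b.mean())<.02)&(g>110)&(W[...,2]>.045)]
    if len(Q):print(" ball?",len(Q),Q.mean(0).round(4),Q[:,2].max())
T=np.load("top1.npy")[230:285,320:410];m=(T[...,2]>.083)&(T[...,2]<.1);u=T[m][:,:2]@ux
print("panel top u",np.percentile(u,[2,10,50,90,98]).round(4),np.polyfit(T[m][:,1],T[m][:,0],1))
E
python3 m.py
```

```text
top 1065 u [0.481 0.484 0.615 0.616] v [-0.312 -0.298 -0.194 -0.191]
 circ (590.3717651367188, -158.57427978515625) 79.1211929321289
 v mid -0.24240258180448299 zmax 0.07553002864052544
 near ear n 70 mean [ 0.5246 -0.144   0.0578] u 0.4884 v -0.2396 z [0.043 0.046 0.046 0.048 0.049 0.049 0.049 0.051 0.065 0.067 0.069 0.07
 0.071 0.072]
 hi 31 [ 0.5213 -0.1456  0.0696] u 0.4849 0.4812 0.4889 v -0.2405 -0.2559 -0.2258
 hi 33 [ 0.643  -0.1245  0.07  ] u 0.6084 0.6047 0.6126 v -0.2425 -0.2587 -0.2262
 ball? 51 [ 0.5827 -0.1375  0.0639] 0.06948032924760003
scene 910 u [0.476 0.477 0.606 0.613] v [-0.315 -0.311 -0.194 -0.191]
 circ (581.9329223632812, -145.22267150878906) 71.79122924804688
 v mid -0.2529600003058744 zmax 0.07269080436102336
 near ear n 59 mean [ 0.5155 -0.1375  0.0583] u 0.4807 v -0.2315 z [0.038 0.044 0.045 0.049 0.052 0.055 0.06  0.065 0.067 0.069 0.07  0.071]
 hi 26 [ 0.5154 -0.1413  0.0688] u 0.4799 0.4768 0.4845 v -0.2352 -0.2499 -0.2227
 hi 29 [ 0.6373 -0.1234  0.0676] u 0.603 0.5997 0.6064 v -0.2405 -0.2594 -0.2238
 ball? 80 [ 0.5761 -0.1354  0.0604] 0.06664537671762025
panel top u [0.4244 0.4256 0.4315 0.437  0.438 ] [-0.18907737  0.43927514]
```

```bash
python3 -c "
from h import *
plan([.5204,-.1453,.15],9.8)"
```

```text
t 7.45 pos [ 0.4476 -0.2834  0.2218] q [-44.4  23.   95.7   0.   61.5 -54.9] F [-1.1 -0.  -0.3] open 40.1 grip 0.0
row [1.02  0.807 0.599] [-0.001 -0.001  0.008]
```

>>> drive_tool --pt "32 0.3 0.25 0 0 0 0" --pt "32 0.65 0.5 0.2 0 0 0.008" --pt "32 1 0.8 0.4 0 0 0.008" --pt "32 1 0.8 0.6 0 0 0.008" --pt "32 1 0.8 0.6 0 0 0.008" --pt "32 1 0.8 0.6 0 0 0.008"

```text
time_s: 8.05
position: [0.5195, -0.1464, 0.1497]
tcp_rot: [[-0.174, 0.985, -0.004], [0.985, 0.174, 0.001], [0.002, -0.003, -1.0]]
force: [-0.1, -0.3, 0.7]
opening: 0.375
grasp_force: 0.0
```

```bash
python3 -c "
from h import *
plan([.5204,-.1453,.09],9.8)
plan([.5204,-.1453,.0535],9.8)"
```

```text
t 8.05 pos [ 0.5195 -0.1464  0.1497] q [-27.6  29.6  98.3  -0.   52.4 -37.6] F [-0.1 -0.3  0.7] open 32.6 grip 0.0
row [0.007 0.011 0.498] [-0.002 -0.001  0.003]
t 8.05 pos [ 0.5195 -0.1464  0.1497] q [-27.6  29.6  98.3  -0.   52.4 -37.6] F [-0.1 -0.3  0.7] open 32.6 grip 0.0
row [0.006 0.012 0.802] [-0.002 -0.001  0.003]
```

Down to just above the ear's top, then a check picture.

>>> drive_tool --pt "32 0.007 0.01 0.2 0 0 0" --pt "32 0.007 0.01 0.4 0 0 0" --pt "32 0.007 0.01 0.5 0 0 0" --pt "32 0.007 0.01 0.55 0 0 0" --pt "32 0.007 0.01 0.55 0 0 0" --pt "32 0.007 0.01 0.55 0 0 0"

```text
time_s: 8.65
position: [0.5225, -0.1475, 0.0854]
tcp_rot: [[-0.172, 0.985, 0.001], [0.985, 0.172, -0.001], [-0.001, 0.001, -1.0]]
force: [0.3, -0.2, -0.7]
opening: 0.37
grasp_force: 0.0
```

```bash
python3 -c "
from h import *
plan([.5204,-.1453,.0535],9.8)
c,R,t=cap('scene');a=c['color'][150:230,320:420];cv2.imwrite('pics/s3.png',cv2.resize(a,None,fx=6,fy=6,interpolation=2))"
```

```text
t 8.65 pos [ 0.5225 -0.1475  0.0854] q [-27.6  35.6 100.6  -0.   43.7 -37.4] F [ 0.3 -0.2 -0.7] open 32.2 grip 0.0
row [ 0.022 -0.014  0.266] [0.001 0.001 0.001]
```

View pics/s3.png

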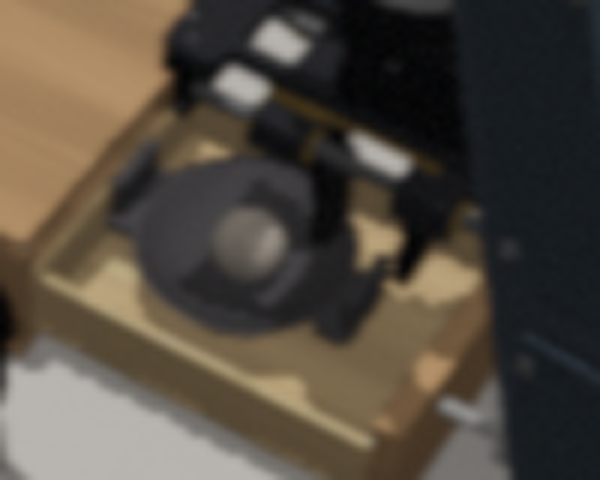

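The inner tip is at crop (325,235) and the outer tip at (405,275), with the ear's top around (360,295). I'll check the sideways offset numerically.

```bash
python3 -c "
from h import *
ux=np.array([.9854,.172]);uy=np.array([-.172,.9854])
for n in('scene','top'):
    c,R,t=cap(n);W=cloud(c,R,t);d=W[...,:2]-np.array([.5225,-.1475])
    U=d@ux;V=d@uy
    g=c['color'].max(2)
    for a,b,nm in((.0855,.12,'tips'),(.060,.078,'ear')):
        m=(W[...,2]>a)&(W[...,2]<b)&(abs(U)<.045)&(abs(V)<.035)&(g<75)
        for s in ((U<0,U>0) if nm=='tips' else (abs(U)<.012,)):
            q=m&s
            if q.sum():print(n,nm,q.sum(),'u',np.percentile(U[q],[0,50,100]).round(4),'v',np.percentile(V[q],[0,10,50,90,100]).round(4),'z',np.median(W[q][:,2]).round(3))
for n in('scene','top'):
    W=np.load(n+'1.npy');d=W[...,:2]-np.array([.5225,-.1475]);U=d@ux;V=d@uy;g=np.load(n+'c1.npy').max(2)
    q=(W[...,2]>.062)&(W[...,2]<.08)&(abs(U)<.03)&(abs(V)<.035)&(g<75)
    print(n,'ear before',q.sum(),'u',np.percentile(U[q],[0,50,100]).round(4),'v',np.percentile(V[q],[0,10,50,90,100]).round(4))
"
```

```text
scene tips 28 u [-0.0299 -0.0252 -0.0185] v [-0.0056  0.0051  0.0096  0.0113  0.0123] z 0.103
scene tips 54 u [0.0125 0.0151 0.0242] v [-0.01   -0.0035  0.0081  0.0108  0.012 ] z 0.106
scene ear 35 u [-0.0094 -0.0063 -0.0015] v [-0.013  -0.0098  0.0053  0.0168  0.0188] z 0.068
scene ear before 26 u [-0.0091 -0.0062 -0.0013] v [-0.0074 -0.0036  0.0087  0.0169  0.0198]
top ear before 31 u [-0.0046 -0.0008  0.0029] v [-0.0132 -0.0095  0.0022  0.0138  0.0168]
```

>>> drive_tool --pt "32 0.017 -0.012 0.1 0 0 0" --pt "32 0.017 -0.012 0.2 0 0 0" --pt "32 0.017 -0.012 0.26 0 0 0" --pt "32 0.017 -0.012 0.26 0 0 0" --pt "28 0.017 -0.012 0.26 0 0 0" --pt "24 0.017 -0.012 0.26 0 0 0" --pt "20 0.017 -0.012 0.26 0 0 0" --pt "17 0.017 -0.012 0.26 0 0 0"

```text
time_s: 9.6
position: [0.5204, -0.1453, 0.0537]
tcp_rot: [[-0.172, 0.985, 0.001], [0.985, 0.172, -0.0], [-0.0, 0.001, -1.0]]
force: [0.1, 0.7, -0.5]
opening: 0.224
grasp_force: 0.0
```

```bash
python3 -c "
from h import *
plan([.5207,-.1457,.0535],9.8)"
```

```text
t 9.6 pos [ 0.5204 -0.1453  0.0537] q [-27.5  38.6 101.8   0.   39.6 -37.4] F [ 0.1  0.7 -0.5] open 19.5 grip 0.0
row [-0.004  0.002  0.002] [0.    0.    0.001]
```

>>> drive_tool --pt "15 0 0 0 0 0 0" --pt "13 0 0 0 0 0 0" --pt "11 0 0 0 0 0 0" --pt "9 0 0 0 0 0 0" --pt "7 0 0 0 0 0 0" --pt "4 0 0 0 0 0 0" --pt "0 0 0 0 0 0 0" --pt "0 0 0 0 0 0 0"

```text
time_s: 10.4
position: [0.5202, -0.145, 0.0533]
tcp_rot: [[-0.172, 0.985, 0.0], [0.985, 0.172, 0.0], [0.0, 0.0, -1.0]]
force: [0.3, 0.6, -0.7]
opening: 0.089
grasp_force: 30.0
```

```bash
python3 -c "
from h import *
plan([.5204,-.1453,.0535],9.8);print(read_state()['moment'])"
```

```text
t 10.4 pos [ 0.5202 -0.145   0.0533] q [-27.4  38.6 101.8   0.   39.5 -37.4] F [ 0.3  0.6 -0.7] open 7.7 grip 30.0
row [-0.002  0.001 -0.001] [ 0.    -0.     0.001]
[ 0.1034013  -0.20297306  0.04009801]
```

>>> drive_tool --pt "0 0 0 -0.005 0 0 0" --pt "0 0 0 -0.015 0 0 0" --pt "0 0 0 -0.035 0 0 0" --pt "0 0 0 -0.06 0 0 0" --pt "0 0 0 -0.085 0 0 0" --pt "0 0 0 -0.1 0 0 0" --pt "0 0 0 -0.11 0 0 0" --pt "0 0 0 -0.11 0 0 0"

```text
time_s: 11.2
position: [0.5203, -0.1452, 0.0668]
tcp_rot: [[-0.172, 0.985, 0.0], [0.985, 0.172, -0.0], [-0.0, 0.0, -1.0]]
force: [0.5, 0.4, -3.7]
opening: 0.092
grasp_force: 30.0
```

```bash
cat > tilt.py <<'E'
from h import *
import sys
plan([.5204,-.1453,.0535],9.8);s=read_state();print("M",s['moment'].round(2))
p=s["position"];y=np.array(s["tcp_rot"])[:2,1];y/=np.linalg.norm(y);x=np.array([-y[1],y[0]])
for n in('scene','top'):
    c,R,t=cap(n);W=cloud(c,R,t);d=W[...,:2]-p[:2];U=d@y;V=d@x;Z=W[...,2]-p[2]
    hsv=c['color'].astype(int);g=hsv.max(2)
    far=(U>.105)&(U<.14)&(abs(V)<.022)&(Z>-.02)&(Z<.05)&(g<80)
    near=(abs(U)<.012)&(abs(V)<.022)&(Z>-.02)&(Z<.02)&(g<80)&((V>.012)|(V<-.012))
    rim=(abs(np.hypot(U-.062,V)-.0505)<.004)&(Z>-.04)&(Z<.02)&(g<90)
    for nm,m in(('far',far),('near',near)):
        if m.sum():print(n,nm,m.sum(),'U',U[m].mean().round(4),'V',V[m].mean().round(4),'Ztop',np.percentile(W[m][:,2],[80,95]).round(4))
    if rim.sum()>20:
        A=np.c_[U[rim]-.062,V[rim],np.ones(rim.sum())];k=np.linalg.lstsq(A,W[rim][:,2],rcond=None)[0]
        r=W[rim][:,2]-A@k;g2=abs(r)<.005;k=np.linalg.lstsq(A[g2],W[rim][:,2][g2],rcond=None)[0];print(n,'rim tilt deg U,V',np.rad2deg(k[:2]).round(2),'z',k[2].round(4),g2.sum())
    b=(np.hypot(U-.062,V)<.04)&(Z>-.02)&(Z<.04)&(g>95)
    if b.sum():print(n,'ball',b.sum(),'U',U[b].mean().round(4),'V',V[b].mean().round(4),'top',np.percentile(W[b][:,2],95).round(4))
    if len(sys.argv)>1:cv2.imwrite(f'pics/{sys.argv[1]}_{n}.png',c['color'])
E
python3 tilt.py
```

```text
t 11.2 pos [ 0.5203 -0.1452  0.0668] q [-27.5  37.3 101.5  -0.   41.2 -37.4] F [ 0.5  0.4 -3.7] open 8.0 grip 30.0
row [-0.001  0.001  0.111] [0.    0.    0.001]
M [-0.05  0.14  0.  ]
scene far 112 U 0.1163 V 0.0022 Ztop [0.0797 0.0831]
scene near 32 U 0.0009 V 0.0155 Ztop [0.0655 0.0804]
scene rim tilt deg U,V [-1.8  -0.72] z 0.0636 114
scene ball 71 U 0.0554 V 0.0001 top 0.0788
top far 125 U 0.1172 V -0.0001 Ztop [0.0808 0.0838]
top rim tilt deg U,V [-0.33 -1.13] z 0.0648 90
```

>>> drive_tool --pt "0 0 0 -0.01 0 0 0" --pt "0 0 0 -0.03 0 0 0" --pt "0 0 0 -0.07 0 0 0" --pt "0 0 0 -0.12 0 0 0" --pt "0 0 0 -0.18 0 0 0" --pt "0 0 0 -0.24 0 0 0" --pt "0 0 0 -0.3 0 0 0" --pt "0 0 0 -0.36 0 0 0"

```text
time_s: 12.1
position: [0.5202, -0.1452, 0.1106]
tcp_rot: [[-0.172, 0.985, 0.0], [0.985, 0.172, -0.0], [-0.0, 0.0, -1.0]]
force: [-0.2, 0.4, -4.3]
opening: 0.085
grasp_force: 30.0
```

>>> drive_tool --pt "0 0 0 -0.06 0 0 0" --pt "0 0 0 -0.12 0 0 0" --pt "0 0 0 -0.18 0 0 0" --pt "0 0 0 -0.24 0 0 0" --pt "0 0 0 -0.3 0 0 0" --pt "0 0 0 -0.36 0 0 0" --pt "0 0 0 -0.42 0 0 0" --pt "0 0 0 -0.48 0 0 0"

```text
time_s: 12.9
position: [0.5201, -0.1451, 0.1679]
tcp_rot: [[-0.172, 0.985, -0.0], [0.985, 0.172, 0.0], [0.0, -0.0, -1.0]]
force: [-0.3, 0.3, -5.1]
opening: 0.085
grasp_force: 30.0
```

>>> drive_tool --pt "0 0 0 -0.06 0 0 0" --pt "0 0 0 -0.12 0 0 0" --pt "0 0 0 -0.17 0 0 0" --pt "0 0 0 -0.21 0 0 0" --pt "0 0 0 -0.24 0 0 0" --pt "0 0 0 -0.26 0 0 0" --pt "0 0 0 -0.27 0 0 0" --pt "0 0 0 -0.27 0 0 0"

```text
time_s: 13.7
position: [0.5202, -0.1451, 0.1998]
tcp_rot: [[-0.172, 0.985, -0.0], [0.985, 0.172, 0.0], [0.0, -0.0, -1.0]]
force: [0.8, 0.2, -4.0]
opening: 0.088
grasp_force: 30.0
```

```bash
python3 tilt.py a; python3 -c "
import cv2
a=cv2.imread('pics/a_scene.png')[90:240,270:420];b=cv2.imread('pics/a_top.png')[130:280,290:440]
cv2.imwrite('pics/a2.png',cv2.hconcat([cv2.resize(x,(390,390),interpolation=2) for x in(a,b)]))"
```

```text
t 13.7 pos [ 0.5202 -0.1451  0.1998] q [-27.4  25.4  95.7   0.   58.9 -37.4] F [ 0.8  0.2 -4. ] open 7.6 grip 30.0
row [-0.002  0.002  1.219] [-0.    -0.     0.001]
M [-0.08  0.1   0.  ]
scene far 116 U 0.115 V 0.0003 Ztop [0.2089 0.2149]
scene near 35 U 0.0007 V 0.0144 Ztop [0.2078 0.2142]
scene rim tilt deg U,V [-1.47 -0.2 ] z 0.1962 137
scene ball 95 U 0.0555 V -0.0004 top 0.2112
top far 136 U 0.1166 V -0.0004 Ztop [0.213  0.2176]
top rim tilt deg U,V [0.37 0.27] z 0.1968 124
```

View pics/a2.png

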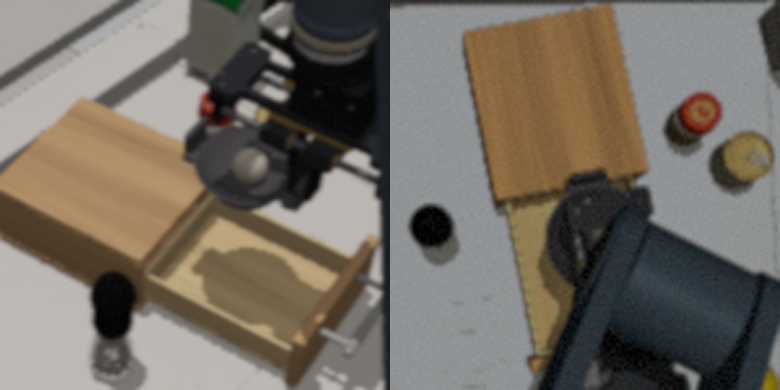

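The dish is level, the ball is in the middle, and the drawer below is empty. Now the slow clockwise turn about the grip.

>>> drive_tool --pt "0 0 0 0 0 0 0.004" --pt "0 0 0 0 0 0 0.012" --pt "0 0 0 0 0 0 0.025" --pt "0 0 0 0 0 0 0.043" --pt "0 0 0 0 0 0 0.065" --pt "0 0 0 0 0 0 0.09" --pt "0 0 0 0 0 0 0.118" --pt "0 0 0 0 0 0 0.148"

```text
time_s: 14.6
position: [0.5202, -0.1451, 0.1997]
tcp_rot: [[0.052, 0.999, -0.0], [0.999, -0.052, 0.0], [0.0, -0.0, -1.0]]
force: [-0.9, 0.6, -3.2]
opening: 0.086
grasp_force: 30.0
```

>>> drive_tool --pt "0 0 0 0 0 0 0.03" --pt "0 0 0 0 0 0 0.06" --pt "0 0 0 0 0 0 0.09" --pt "0 0 0 0 0 0 0.12" --pt "0 0 0 0 0 0 0.15" --pt "0 0 0 0 0 0 0.18" --pt "0 0 0 0 0 0 0.21" --pt "0 0 0 0 0 0 0.24"

```text
time_s: 15.4
position: [0.5202, -0.145, 0.1997]
tcp_rot: [[0.401, 0.916, -0.0], [0.916, -0.401, 0.0], [0.0, -0.0, -1.0]]
force: [-0.4, 0.3, -2.9]
opening: 0.09
grasp_force: 30.0
```

>>> drive_tool --pt "0 0 0 0 0 0 0.03" --pt "0 0 0 0 0 0 0.06" --pt "0 0 0 0 0 0 0.09" --pt "0 0 0 0 0 0 0.12" --pt "0 0 0 0 0 0 0.15" --pt "0 0 0 0 0 0 0.18" --pt "0 0 0 0 0 0 0.21" --pt "0 0 0 0 0 0 0.24"

```text
time_s: 16.2
position: [0.5202, -0.145, 0.1997]
tcp_rot: [[0.698, 0.716, 0.0], [0.716, -0.698, 0.001], [0.0, -0.0, -1.0]]
force: [0.2, 0.5, -3.5]
opening: 0.091
grasp_force: 30.0
```

>>> drive_tool --pt "0 0 0 0 0 0 0.03" --pt "0 0 0 0 0 0 0.06" --pt "0 0 0 0 0 0 0.09" --pt "0 0 0 0 0 0 0.12" --pt "0 0 0 0 0 0 0.15" --pt "0 0 0 0 0 0 0.18" --pt "0 0 0 0 0 0 0.21" --pt "0 0 0 0 0 0 0.24"

```text
time_s: 17.0
position: [0.5203, -0.1449, 0.1997]
tcp_rot: [[0.905, 0.424, 0.0], [0.424, -0.905, 0.001], [0.001, -0.0, -1.0]]
force: [-0.6, 0.0, -5.0]
opening: 0.089
grasp_force: 30.0
```

```bash
python3 -c "
from h import *
plan([.52,-.145,.2],-90)"
```

```text
t 17.0 pos [ 0.5203 -0.1449  0.1997] q [-27.5  25.4  95.7   0.   58.9  37.4] F [-0.6  0.  -5. ] open 7.8 grip 30.0
row [-0.002 -0.001 -0.002] [-0.    -0.     0.292]
```

>>> drive_tool --pt "0 0 0 0 0 0 0.03" --pt "0 0 0 0 0 0 0.06" --pt "0 0 0 0 0 0 0.09" --pt "0 0 0 0 0 0 0.12" --pt "0 0 0 0 0 0 0.148" --pt "0 0 0 0 0 0 0.174" --pt "0 0 0 0 0 0 0.198" --pt "0 0 0 0 0 0 0.22"

```text
time_s: 17.8
position: [0.5204, -0.145, 0.1998]
tcp_rot: [[0.994, 0.109, 0.001], [0.109, -0.994, 0.001], [0.001, -0.001, -1.0]]
force: [0.0, 0.6, -4.4]
opening: 0.089
grasp_force: 30.0
```

>>> drive_tool --pt "0 0 0 0 0 0 0.02" --pt "0 0 0 0 0 0 0.037" --pt "0 0 0 0 0 0 0.051" --pt "0 0 0 0 0 0 0.062" --pt "0 0 0 0 0 0 0.069" --pt "0 0 0 0 0 0 0.072" --pt "0 0 0 0 0 0 0.073" --pt "0 0 0 0 0 0 0.073"

```text
time_s: 18.6
position: [0.5202, -0.1451, 0.1997]
tcp_rot: [[1.0, 0.002, 0.0], [0.002, -1.0, 0.0], [0.0, -0.0, -1.0]]
force: [-0.5, 0.1, -4.0]
opening: 0.092
grasp_force: 30.0
```

```bash
python3 tilt.py b; python3 -c "
from h import *
plan([.52,-.145,.2],-90)
a=cv2.imread('pics/b_scene.png')[60:210,290:440];b=cv2.imread('pics/b_top.png')[150:300,310:460]
cv2.imwrite('pics/b2.png',cv2.hconcat([cv2.resize(x,(390,390),interpolation=2) for x in(a,b)]))"
```

```text
t 18.6 pos [ 0.5202 -0.1451  0.1997] q [-27.5  25.4  95.7   0.   58.9  62.4] F [-0.5  0.1 -4. ] open 8.0 grip 30.0
row [2.000e-03 1.000e-03 1.219e+00] [-0.   -0.   -1.16]
M [ 0.26 -0.02 -0.03]
scene far 29 U 0.1133 V -0.0027 Ztop [0.1985 0.2037]
scene near 48 U -0.001 V -0.017 Ztop [0.2141 0.2164]
scene rim tilt deg U,V [-4.93  8.48] z 0.2005 41
scene ball 82 U 0.0567 V -0.0119 top 0.2114
t 18.7 pos [ 0.5202 -0.1451  0.1997] q [-27.5  25.4  95.7   0.   58.9  62.4] F [-0.1  0.1 -4.2] open 7.8 grip 30.0
row [-0.002 -0.001 -0.002] [-0.    -0.     0.002]
```

View pics/b2.png

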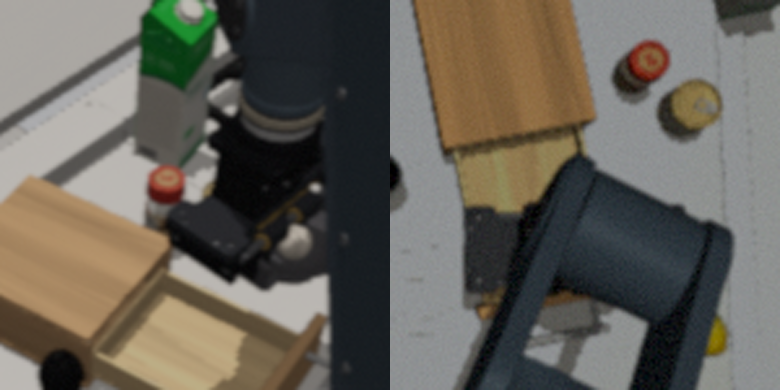

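The arm hides part of the dish in this view, though the ball shows at left-crop (297,240). I'll settle for a few rows and look closer.

>>> drive_tool --pt "0 0 0 0 0 0 0.002" --pt "0 0 0 0 0 0 0.002" --pt "0 0 0 0 0 0 0.002" --pt "0 0 0 0 0 0 0.002" --pt "0 0 0 0 0 0 0.002"

```text
time_s: 19.2
position: [0.5202, -0.1451, 0.1998]
tcp_rot: [[1.0, -0.001, 0.0], [-0.001, -1.0, -0.0], [0.0, 0.0, -1.0]]
force: [-0.9, -0.2, -4.6]
opening: 0.092
grasp_force: 30.0
```

```bash
python3 tilt.py c; python3 -c "
from h import *
c,R,t=cap('scene')
a=cv2.resize(c['color'][120:185,360:440],None,fx=9,fy=9,interpolation=2)
def pr(p):
    q=R@np.array(p)+t;return ((c['fx']*q[0]/q[2]+c['cx']-360+.5)*9,(c['fy']*q[1]/q[2]+c['cy']-120+.5)*9, 9*c['fx']/q[2])
off=np.array([-.004,0,-.001])
def ring(r,z,col):
    pts=[pr(np.array([.5202+r*np.cos(k),-.145-.062+r*np.sin(k),.168+z])+off)[:2] for k in np.linspace(0,6.28,60)]
    cv2.polylines(a,[np.int32(pts)],True,col,1)
ring(.054,.028,(0,255,0))
b=pr(np.array([.5202,-.207,.195])+off);cv2.circle(a,(int(b[0]),int(b[1])),int(.017*b[2]),(0,0,255),1);print(b)
cv2.imwrite('pics/c2.png',a)"
```

```text
t 19.2 pos [ 0.5202 -0.1451  0.1998] q [-27.5  25.4  95.7  -0.   58.9  62.6] F [-0.9 -0.2 -4.6] open 8.0 grip 30.0
row [2.000e-03 1.000e-03 1.219e+00] [ 0.    -0.    -1.162]
M [ 0.24 -0.06 -0.01]
scene far 24 U 0.1144 V -0.0023 Ztop [0.1985 0.2027]
scene near 53 U -0.0006 V -0.0166 Ztop [0.2149 0.2172]
scene rim tilt deg U,V [-1.77 -0.12] z 0.1958 55
scene ball 77 U 0.0569 V -0.0119 top 0.2105
(np.float64(382.2906412036518), np.float64(295.293452110325), np.float64(3534.484920985134))
```

View pics/c2.png

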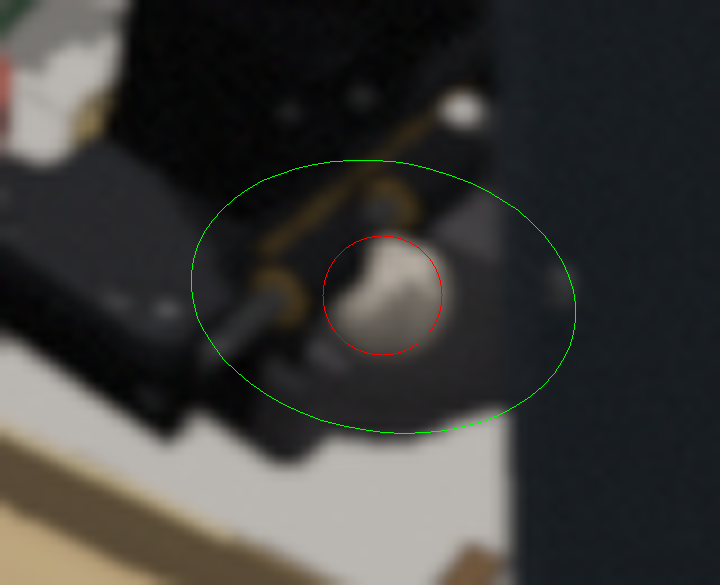

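The predicted rim and ball outlines, at ball (382,295), match the picture, with the seen ball at about (390,295). So the dish is level and the ball is in the middle. Handing in.

```bash
python3 -c "
from rig import order
print(order.hand_in())"
```

```text
the job is handed in; nothing more can be done
None
```

I handed the job in at about 19 s with no verdict returned. The drawer is fully open, and the arm holds the dish by its near ear, level to within about 1–2°, with the ball in the middle and the underside about 17 cm above the worktop. The free ear points squarely right, about 10 cm short of the hob's edge by calculation, because the arm hid that ear from the cameras at the end.

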